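# Hang slide carriages on a tipping balance rack

## Task

Hang the three slide carriages on the balance rack by their hooks, each hook dropped down into a red groove: the two single carriages in the two grooves on the left arm of the bar (robot's left), the double in the groove on the right arm; keep hold of each until its hook is down in its groove. Work alternately, first one single, then the double, then the other single, setting each one gently so that the bar takes its weight little by little: the bar must never tip as far as its stops, and it ends up level. Do not ram the rack, and leave the screwdriver, the mallet and the can where they are.

Things in the scene. Friction and masses are not known exactly. Their poses are not given: they have to be found in the camera images.
- rack: Fixed grey stand of the balance rack: base plate 160 x 160 x 14 mm and a post close to the far (+x) side of the bar's middle. Origin on the bench straight below the pivot; x across the bar (away from the robot), y along the bar to the left.
- bar_mid (a point): Pivot, on the bar's axis, 190 mm above the bench; y runs along the bar to the left and tilts with it. Bar: 10 mm rod, 450 mm long, with three blue sleeves 26 mm in diameter, 56 mm long, each with a red groove (17 mm wide, 14 mm in diameter) at mid-length. Grooves: left about 110 and 190 mm, right about 150 mm from the pivot, each up to 9 mm off that, not measured: look or feel.
- bar (a joint): Tilt of the bar, rad: 0 level, positive = left end up. A soft spring (9.1 N m/rad) levels it; little damping: a load let go suddenly swings it over 1.5 times as far as it settles. A single tips it by about 0.08 in the outer left groove, 0.05 in the inner; the double alone or both singles alone by 0.13. The stops count as reached at 0.115 either way.
- single_a: Single carriage A: steel slide block with a yellow hook, 0.4 kg, upright on the bench. Origin: centre of its underside. Block 60 (x) x 46 (y) x 32 mm high; above it a hook 12 mm wide in y, open to +x (apex 124 mm above the origin). Grip tab on top: 24 (x) x 12 (y) mm, from the apex up to 174 mm; pinch it across y, fingertips at least 9 mm above the apex to clear the sleeves.
- single_b: Single carriage B: same as A, 0.4 kg, yellow hook, upright on the bench. Origin: centre of its underside. Block 60 (x) x 46 (y) x 32 mm high; above it a hook 12 mm wide in y, open to +x (apex 124 mm above the origin). Grip tab on top: 24 (x) x 12 (y) mm, from the apex up to 174 mm; pinch it across y, fingertips at least 9 mm above the apex to clear the sleeves.
- double: Double carriage: two slide blocks bolted together, orange hook, 0.8 kg, upright on the bench. Origin: centre of its underside. Block 60 (x) x 46 (y) x 64 mm high; above it a hook 12 mm wide in y, open to +x (apex 156 mm above the origin). Grip tab on top: 24 (x) x 12 (y) mm, from the apex up to 206 mm; pinch it across y, fingertips at least 9 mm above the apex to clear the sleeves.
- single_a_hook (a point): Apex of the underside of single A's hook. Shape of all hooks: inverted V, sloping down 45 degrees to both sides of the apex; stem on the -x side (inner face 22 mm from centre); lip on the +x side (22 to 27 mm), ending 32 mm below the apex; 60 mm clear height between lip and block, through which the bar enters from +x.
- single_b_hook (a point): Apex of the underside of single B's hook. Any hook seated in a red groove has its apex 10 mm above the bar's axis; resting on the blue of a sleeve it stands 8 mm higher, and can be slid along the blue until it drops in.
- double_hook (a point): Apex of the underside of the double carriage's hook.
- driver: Screwdriver with orange handle, 170 mm long, lying loose on the bench; leave alone. x along it.
- mallet: Hammer with wooden handle, 240 mm long, lying loose on the bench; leave alone..
- grease: Closed can with blue label, 60 mm in diameter, 75 mm high, standing loose; leave alone. Origin: centre of its underside.
Mind the look-alikes: they are no part of the job. What is shaped like the double but green, purple or turquoise is not meant.

How it is judged:
On the way, in this order (a step that is already met when the one before it is completed fails the run):
1. one single carriage hangs by itself in a groove of the left arm, nothing else on the bar (((z of single_a_hook in the frame of bar_mid between 0.0082 and 0.014 m and y of single_a_hook in the frame of bar_mid between 0.09 and 0.21 m and x of single_a_hook in the frame of bar_mid between -0.006 and 0.006 m and contact force between the fingers and single_a below 0.05 N) or (z of single_b_hook in the frame of bar_mid between 0.0082 and 0.014 m and y of single_b_hook in the frame of bar_mid between 0.09 and 0.21 m and x of single_b_hook in the frame of bar_mid between -0.006 and 0.006 m and contact force between the fingers and single_b below 0.05 N)) and not ((z of single_a_hook in the frame of bar_mid between 0.0082 and 0.014 m and y of single_a_hook in the frame of bar_mid between 0.09 and 0.21 m and x of single_a_hook in the frame of bar_mid between -0.006 and 0.006 m and contact force between the fingers and single_a below 0.05 N) and (z of single_b_hook in the frame of bar_mid between 0.0082 and 0.014 m and y of single_b_hook in the frame of bar_mid between 0.09 and 0.21 m and x of single_b_hook in the frame of bar_mid between -0.006 and 0.006 m and contact force between the fingers and single_b below 0.05 N)) and not (z of double_hook in the frame of bar_mid between 0.0082 and 0.014 m and y of double_hook in the frame of bar_mid between -0.165 and -0.135 m and x of double_hook in the frame of bar_mid between -0.006 and 0.006 m and contact force between the fingers and double below 0.05 N)), for 0.2 s.
2. the double carriage hangs by itself in the groove of the right arm, still only one single on the left (z of double_hook in the frame of bar_mid between 0.0082 and 0.014 m and y of double_hook in the frame of bar_mid between -0.165 and -0.135 m and x of double_hook in the frame of bar_mid between -0.006 and 0.006 m and contact force between the fingers and double below 0.05 N and ((z of single_a_hook in the frame of bar_mid between 0.0082 and 0.014 m and y of single_a_hook in the frame of bar_mid between 0.09 and 0.21 m and x of single_a_hook in the frame of bar_mid between -0.006 and 0.006 m and contact force between the fingers and single_a below 0.05 N) or (z of single_b_hook in the frame of bar_mid between 0.0082 and 0.014 m and y of single_b_hook in the frame of bar_mid between 0.09 and 0.21 m and x of single_b_hook in the frame of bar_mid between -0.006 and 0.006 m and contact force between the fingers and single_b below 0.05 N)) and not ((z of single_a_hook in the frame of bar_mid between 0.0082 and 0.014 m and y of single_a_hook in the frame of bar_mid between 0.09 and 0.21 m and x of single_a_hook in the frame of bar_mid between -0.006 and 0.006 m and contact force between the fingers and single_a below 0.05 N) and (z of single_b_hook in the frame of bar_mid between 0.0082 and 0.014 m and y of single_b_hook in the frame of bar_mid between 0.09 and 0.21 m and x of single_b_hook in the frame of bar_mid between -0.006 and 0.006 m and contact force between the fingers and single_b below 0.05 N))), for 0.2 s.
At the end, for the whole second after the job is handed in: Both singles hang in the two left grooves and the double in the right groove (hook apex 8.2 to 14 mm above the bar's axis, within 6 mm of it sideways, and 90 to 210 mm left or 135 to 165 mm right of the pivot), released and still (under 0.06 m/s), with the bar level within 0.03 rad (z of single_a_hook in the frame of bar_mid between 0.0082 and 0.014 m and y of single_a_hook in the frame of bar_mid between 0.09 and 0.21 m and x of single_a_hook in the frame of bar_mid between -0.006 and 0.006 m and contact force between the fingers and single_a below 0.05 N and z of single_b_hook in the frame of bar_mid between 0.0082 and 0.014 m and y of single_b_hook in the frame of bar_mid between 0.09 and 0.21 m and x of single_b_hook in the frame of bar_mid between -0.006 and 0.006 m and contact force between the fingers and single_b below 0.05 N and z of double_hook in the frame of bar_mid between 0.0082 and 0.014 m and y of double_hook in the frame of bar_mid between -0.165 and -0.135 m and x of double_hook in the frame of bar_mid between -0.006 and 0.006 m and contact force between the fingers and double below 0.05 N and value of joint bar between -0.03 and 0.03 rad and velocity of joint bar between -0.1 and 0.1 rad/s and linear speed of each of single_a, single_b, double below 0.06 m/s); the robot touches nothing.
It fails at once if the bar tips to its stops (0.115 rad) (value of joint bar above 0.115 rad or value of joint bar below -0.115 rad).
It fails at once if a carriage is let go with its hook on top of the bar but not down in a groove ((contact force between the fingers and single_a below 0.05 N and z of single_a_hook in the frame of bar_mid between 0.0165 and 0.03 m and x of single_a_hook in the frame of bar_mid between -0.015 and 0.015 m and y of single_a_hook in the frame of bar_mid between -0.225 and 0.225 m) or (contact force between the fingers and single_b below 0.05 N and z of single_b_hook in the frame of bar_mid between 0.0165 and 0.03 m and x of single_b_hook in the frame of bar_mid between -0.015 and 0.015 m and y of single_b_hook in the frame of bar_mid between -0.225 and 0.225 m) or (contact force between the fingers and double below 0.05 N and z of double_hook in the frame of bar_mid between 0.0165 and 0.03 m and x of double_hook in the frame of bar_mid between -0.015 and 0.015 m and y of double_hook in the frame of bar_mid between -0.225 and 0.225 m)).
It fails at once if the rack is rammed (over 70 N on it) (contact force between rack and anything else above 70 N).
It fails at once if a bystander is moved by more than 25 mm (distance of any of driver, mallet, grease from where it was at the start of the episode above 0.025 m).
It also fails if it takes over 72 s, if anything falls off the work surface, if the arm or the gripper's body presses on something with over 40 N, if the wrist force passes 120 N, or if a joint passes its speed limit or range.

## Robot

A 7-joint arm with a two-finger parallel gripper is mounted at the origin on the work surface. World frame = base frame: x ahead of the robot, y to its left, z up, the work surface at z = 0. Lengths are in m, angles in rad, forces in N, time in s.
With the tool pointing down it reaches from about 0.4 to 0.85 m from the base axis. Payload 6.9 kg.
Tool frame: the origin (TCP) lies midway between the tips of the shut fingers; the grasp point (between the pads) lies behind it (ctrl.pinch_z is the z of the grasp point in the tool frame, in m); z points along the fingers, y is the direction in which the jaws open and shut (so a half turn about z gives the same grasp; the last joint's range is limited). The gripper opens to 85 mm and grips with 20 to 120 N. Pads are 22 mm wide; open, the fingers measure 114 mm over their backs; the gripper's body (76 mm by 85 mm) begins 54 mm behind the grasp point. The pads swing forward as they close: fully open they stand 13 mm farther back than shut.
Start: joints at [1.423, 0.507, -0.238, 1.5, 0.126, 1.149, -0.155], TCP at [0.157, -0.605, 0.204] pointing down, gripper open.
Joint ranges: [-3.08, 3.08], [-0.24, 2.05], [-1.43, 1.35], [0, 2.5], [-1.52, 4.66], [0.17, 1.96], [-2.89, 2.89]. Speed limits (rad/s): [2.39, 2.39, 3.14, 3.14, 3.14, 3.14, 3.14].

## Interface

Orientations are given as a unit quaternion [w, x, y, z].
In Python, from station import ctrl, get_state, vision, ticket, models gives the robot as it stands. Calls block until the motion is done:
- ctrl.movep(position, orientation): joint-space move of the TCP to a pose.
- ctrl.movel(position, frame=None, max_speed=0.15): straight line of the TCP; frame=None keeps the orientation; max_speed is the mean speed in m/s.
- ctrl.set_joints(angles): joint-space move.
- ctrl.ungrasp() and ctrl.close_gripper(force=None): open the fingers fully, or close them until they stop; force is the grip in N (None keeps the last).
- ctrl.pause(seconds).
- ctrl.ik(position, orientation): joint angles nearest the present ones, or None.
- get_state(): the state.
- vision.grab_frame(name): name is "scene" or "top" or "wrist"; returns (picture, depth): 400x640x3 uint8, blue, green, red; 400x640 float32, m along the optical axis (not along the pixel's ray), 0 where there is no reading.
- vision.camera_info(name): a dict with "mtx" (3x3 intrinsics, pixels), "R" (3x3) and "t" (3): a world point X has camera coordinates R X + t; the wrist camera has in their place "hand_eye" (4x4, takes a point from camera to tool coordinates, whose origin is the TCP and whose axes are the flange's). Camera axes: x right, y down, z forward; pixel columns grow to the right and rows downward; lengths in m; the calibration is good to about 2 mm. A picture is of the moment at which its call begins: read the wrist's pose just before it. camera_info takes no time and is no camera call.
A pose or a line that the arm cannot do raises ctrl.Unreachable and nothing moves.
- ticket.close_job(): hands the job in, once; it reports no verdict.
Trained networks look in the newest picture that a camera, given by its name, has taken for a name from the list of things; names that differ only in an ending like _2 or _b are one class to them, and where a whole thing is asked for, a point or a joint stands for the part that bears it (a point fixed in the world has none). Each returns a list of dicts, best first, with "p" (0 to 1); they miss things now and then, are a little off and sometimes report something else, mostly with a low value. They report only what shows in the picture. A call takes as long as a camera call. They do not tell look-alikes from the thing itself.
- models.recognise(camera, target): "point" ([column, row] in pixels, amid what is visible of it).
- models.masks_of(camera, target): "mask" (400x640 bool, what is visible of it) and "point" ([column, row] in pixels, amid what is visible of it).
The state is a dict: "time": time; "qpos": joint angles; "qd": joint speeds; "tau": joint torques, N m; "tcp_pos": TCP position; "eef_rot": TCP orientation; "contact_force": force on the tool from outside, world axes, zero at the start; "wrist_torque": the same for the moment, N m; "width": finger opening in m.
Only numpy, scipy, OpenCV 4.12 (cv2) and the standard library are available. Lean on these libraries where they do the work, as an engineer would, in place of code of your own. Each camera call takes 0.05 s, during which the arm holds its last target. There are 200 camera calls.

## Working session

There is one attempt and no reset: what is moved stays moved. The work goes in short steps, each a Python script; the robot and the scene stay as the last script left them, time stands still between calls to the robot, and variables do not carry over. Pictures are saved under pics/ and viewed, about 8 in all and at most 12, crops included, and the job is handed in when it is done.

```bash
ls; mkdir -p pics
python3 - <<'E'
from station import ctrl,get_state,vision,models
import cv2,numpy as np
s=get_state();print(s['time'],s['tcp_pos'],s['eef_rot'],s['width'],ctrl.pinch_z)
ims=[]
for c in('scene','top'):
    im,d=vision.grab_frame(c);cv2.imwrite(f'pics/{c}0.png',im);np.save(f'pics/{c}0.npy',d)
    i=vision.camera_info(c);print(c,i['mtx'].tolist() if hasattr(i['mtx'],'tolist') else i['mtx'],(-np.array(i['R']).T@i['t']),np.array(i['R'])[2])
    M=np.array(i['mtx']);R=np.array(i['R']);t=np.array(i['t'])
    for n in('single_a','double','rack','bar','driver','mallet','grease'):
        for r in models.recognise(c,n)[:5]:
            u,v=map(int,r['point']);z=d[v,u]
            X=R.T@(z*np.linalg.inv(M)@[u,v,1]-t)
            print(n,round(r['p'],2),u,v,X.round(3))
print(vision.camera_info('wrist'),get_state()['time'])
E
```

```text
pics
0.0 [ 0.15667666 -0.60447553  0.20292882] [-8.69677334e-04  9.91959051e-01  1.26556164e-01 -1.48559834e-04] 0.08582836670131047 -0.0187
scene [[398.8919243956955, 0.0, 316.15774105689104], [0.0, 398.8919243956955, 199.3058987354275], [0.0, 0.0, 1.0]] [ 1.05500137 -0.80461721  0.80185399] [-0.44306726  0.69266412 -0.569129  ]
single_a 0.91 200 288 [ 0.429 -0.367  0.03 ]
single_a 0.87 257 291 [ 0.557 -0.296  0.033]
double 0.88 238 252 [ 0.442 -0.236  0.062]
double 0.85 201 241 [ 0.327 -0.261  0.063]
double 0.72 159 264 [ 0.313 -0.391  0.07 ]
double 0.56 239 217 [ 0.449 -0.224  0.176]
double 0.56 333 158 [0.345 0.424 0.025]
rack 0.7 341 213 [0.582 0.081 0.059]
bar 0.75 331 175 [0.547 0.069 0.191]
driver 0.69 258 291 [ 0.559 -0.293  0.032]
driver 0.56 269 213 [ 0.36  -0.003  0.017]
mallet 0.43 332 155 [ 0.305  0.484 -0.001]
grease 0.56 366 282 [ 0.782 -0.135  0.059]
grease 0.49 198 287 [ 0.425 -0.37   0.034]
top [[383.4036130168539, 0.0, 321.28659818858944], [0.0, 383.4036130168539, 203.9589997960857], [0.0, 0.0, 1.0]] [0.40534868 0.01012716 1.16458368] [ 1.43313535e-01  5.35349618e
[... 261 characters left out ...]
 0.334 -0.245  0.063]
rack 0.84 291 205 [0.543 0.088 0.2  ]
bar 0.56 282 205 [0.543 0.11  0.202]
mallet 0.56 198 264 [0.396 0.377 0.02 ]
grease 0.65 360 136 [ 0.763 -0.105  0.079]
{'mtx': array([[298.24289979,   0.        , 310.30655724],
       [  0.        , 298.24289979, 199.16142954],
       [  0.        ,   0.        ,   1.        ]]), 'hand_eye': array([[ 4.59391365e-04, -9.58132999e-01, -2.86323149e-01,
         7.39547958e-02],
       [ 9.99999891e-01,  4.14931481e-04,  2.15951000e-04,
        -2.53399100e-04],
       [-8.81052909e-05, -2.86323217e-01,  9.58133084e-01,
        -1.69887090e-01],
       [ 0.00000000e+00,  0.00000000e+00,  0.00000000e+00,
         1.00000000e+00]])} 0.8
```

View pics/scene0.png

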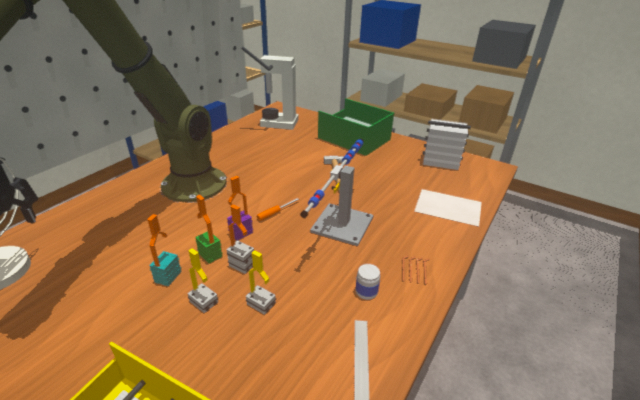

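View pics/top0.png

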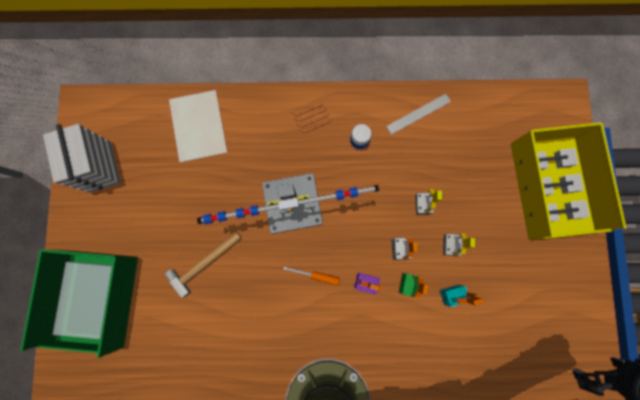

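Silver/orange double: scene (238,252), top (402,247). Look-alikes to avoid: purple (239,220 / 367,284), green (208,245 / 413,284) and turquoise (165,267 / 457,297). The singles, with yellow hooks, are at top (426,203) and (454,243). The bar is yawed about 10°. Next come wrist looks at the carriages and at the bar.

```bash
cat > h.py <<'E'
from station import ctrl,get_state,vision,models,ticket
import cv2,numpy as np
from scipy.spatial.transform import Rotation as Ro
W=vision.camera_info('wrist');K=W['mtx'];HE=W['hand_eye']
def quat(yaw): # tool down, tool x at world yaw
    return [0,np.cos(yaw/2),np.sin(yaw/2),0]
def look(name):
    s=get_state();q=s['eef_rot'];T=np.eye(4);T[:3,:3]=Ro.from_quat([q[1],q[2],q[3],q[0]]).as_matrix();T[:3,3]=s['tcp_pos']
    im,d=vision.grab_frame('wrist');C=T@HE
    cv2.imwrite(f'pics/{name}.png',im);np.savez(f'pics/{name}.npz',im=im,d=d,C=C);return im,d,C
def cloud(d,C):
    v,u=np.mgrid[:400,:640];P=np.stack([(u-K[0,2])/K[0,0]*d,(v-K[1,2])/K[1,1]*d,d],-1)
    X=P@C[:3,:3].T+C[:3,3];X[d<=0]=np.nan;return X
E
python3 - <<'E'
from h import *
ctrl.movep([.40,-.31,.34],quat(0));look('w1')
ctrl.movep([.43,-.22,.36],quat(0));look('w2')
ctrl.movep([.47,.04,.40],quat(.17));look('b1')
ctrl.movep([.47,.12,.40],quat(.17));look('b2')
s=get_state();print(s['time'],s['qpos'],s['tcp_pos'])
a=cv2.imread('pics/w1.png');b=cv2.imread('pics/b1.png')
cv2.imwrite('pics/c1.png',np.vstack([a[60:360],b[50:350]]))
E
```

```text
4.425 [ 0.19898067  0.21332267 -0.65143057  1.45333235  0.12937954  1.51904687
 -1.85122521] [0.47044629 0.1184661  0.39958317]
```

View pics/c1.png

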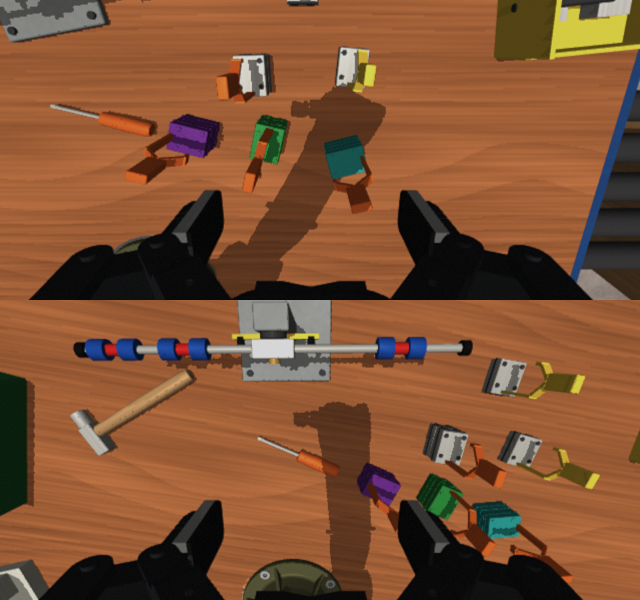

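The upper half (w1) shows the silver/orange double at about (245,75) in the crop and one single at (350,68). The other single is cut off at the top edge. The lower half (b1) shows the bar's red grooves at about (125,348), (183,348) and (402,348), and all three carriages are visible.

```bash
cat > an.py <<'E'
from h import *
def rect(P):
    r=cv2.minAreaRect((P[:,:2]*1000).astype(np.float32));b=cv2.boxPoints(r);e0,e1=b[1]-b[0],b[2]-b[1]
    l=e0 if np.linalg.norm(e0)>np.linalg.norm(e1) else e1
    y=np.degrees(np.arctan2(l[1],l[0]));return np.round(r[0],1),np.round(sorted(r[1]),1),round((y+90)%180-90,1)
for n in('w1','w2','b1','b2'):
    D=np.load(f'pics/{n}.npz');im,d,C=D['im'],D['d'],D['C'];X=cloud(d,C)
    print(n,C[:3,3].round(3))
    for nm,(x,y),hb,ht in(('sA',(.45,-.378),.032,.174),('sB',(.575,-.302),.032,.174),('dbl',(.441,-.23),.064,.206)):
        near=(abs(X[...,0]-x)<.055)&(abs(X[...,1]-y)<.055)
        B=X[near&(abs(X[...,2]-hb)<.005)];T=X[near&(X[...,2]>ht-.008)&(X[...,2]<ht+.01)]
        S=X[near&(X[...,2]>ht-.045)&(X[...,2]<ht+.01)]
        if len(B)>30: print(nm,'blk',len(B),B[:,2].mean().round(4),*rect(B))
        if len(T)>10: print(nm,'tabtop',len(T),np.median(T[:,2]).round(4),S[:,2].max().round(4),*rect(T))
        if len(S)>10: print(nm,'tab',len(S),*rect(S))
    if n[0]=='b':
        b,g,r=[im[...,i].astype(int) for i in range(3)]
        reg=(X[...,2]>.165)&(X[...,2]<.23)&(X[...,0]>.4)&(X[...,0]<.7)
        red=reg&(r>120)&(g<60)&(b<60);blue=reg&(b>90)&(r<70)
        P=X[red|blue][:,:3];c=P.mean(0);u=np.linalg.svd(P-c,full_matrices=False)[2][0];u*=np.sign(u[1])
        print('axis c',c.round(4),'u',u.round(4),'yaw',np.degrees(np.arctan2(-u[0],u[1])))
        k,lab,st,ce=cv2.connectedComponentsWithStats(red.astype(np.uint8))
        for i in range(1,k):
            if st[i,4]>20: Q=X[lab==i];s=(Q-c)@u;print(' red',st[i,4],np.median(Q,0).round(4),'s',s.min().round(4),s.max().round(4),'zmax',Q[:,2].max().round(4),'cam uv',ce[i].round(1))
        k,lab,st,ce=cv2.connectedComponentsWithStats(blue.astype(np.uint8))
        for i in range(1,k):
            if st[i,4]>60: Q=X[lab==i];s=(Q-c)@u;print(' blue',st[i,4],np.median(Q,0).round(4),'s',s.min().round(4),s.max().round(4),'zmax',Q[:,2].max().round(4))
        # rod ends & pivot block (white)
        al=np.linalg.norm(np.cross(X-c,u),axis=-1)<.02
        s=((X-c)@u)[al];print(' rod extent',np.nanmin(s).round(4),np.nanmax(s).round(4))
        wh=al&(np.minimum(np.minimum(b,g),r)>185);Q=X[wh];s=(Q-c)@u
        if len(s):print(' white',len(s),np.percentile(s,[3,50,97]).round(4),np.median(Q,0).round(4))
E
python3 an.py
```

```text
w1 [ 0.473 -0.311  0.509]
sA blk 743 0.0319 [ 446.  -376.8] [46.2 59.9] -5.3
sA tabtop 257 0.1736 0.176 [ 446.  -376.5] [12.3 23.8] -7.3
sA tab 370 [ 446.  -376.6] [12.4 23.9] -5.8
sB blk 1026 0.032 [ 570.7 -298.3] [45.2 60.2] -0.0
sB tabtop 268 0.1738 0.1759 [ 567.5 -298.4] [11.1 17.7] -1.2
sB tab 388 [ 569.3 -298.7] [12.  21.9] -0.2
dbl blk 989 0.0639 [ 436.3 -222.6] [44.3 59.7] 2.0
dbl tabtop 314 0.2054 0.2079 [ 436.5 -221.8] [12.1 23.5] 1.6
dbl tab 521 [ 436.5 -221.8] [12.1 23.6] 1.8
w2 [ 0.504 -0.22   0.53 ]
sA blk 950 0.0318 [ 446.  -376.1] [45.7 60. ] -5.2
sA tabtop 239 0.1735 0.1754 [ 446.1 -376.2] [12.3 24. ] -2.4
sA tab 473 [ 446.2 -376.1] [12.3 24.1] -3.3
sB blk 867 0.032 [ 570.7 -298.6] [46.2 58.4] -0.0
sB tabtop 293 0.1735 0.1759 [ 570.6 -298.6] [12.7 23.8] 0.3
sB tab 468 [ 570.5 -298.6] [12.7 23.9] 0.3
dbl blk 801 0.0638 [ 436.1 -221.7] [45.8 59.7] 0.9
dbl tabtop 237 0.2055 0.2077 [ 436.3 -221.7] [11.2 24.2] 0.4
dbl tab 286 [ 436.3 -221.7] [11.4 24.2] 1.0
b1 [0.543 0.05  0.569]
sA blk 747 0.0317 [ 446.3 -376.6] [48.5 59.6] -5.2
sA tabtop 203 0.1728 0.1756 [ 446.4 -375.7
[... 1755 characters left out ...]
 [0.5306 0.2017 0.1961] s 0.0518 0.067 zmax 0.1994 cam uv [251.5 110.3]
 red 124 [ 0.5753 -0.0555  0.1961] s -0.2091 -0.1946 zmax 0.1985 cam uv [468.9 110. ]
 red 122 [0.5159 0.2848 0.196 ] s 0.1367 0.1514 zmax 0.1983 cam uv [181.1 110.7]
 blue 306 [0.5136 0.3014 0.2014] s 0.1513 0.1759 zmax 0.2047
 blue 305 [0.5198 0.2656 0.2013] s 0.1151 0.1339 zmax 0.2044
 blue 306 [0.5278 0.2191 0.2013] s 0.0677 0.0864 zmax 0.2043
 blue 300 [0.5341 0.1832 0.2014] s 0.0316 0.0498 zmax 0.2044
 blue 299 [ 0.5719 -0.0353  0.2013] s -0.1906 -0.1717 zmax 0.2042
 blue 301 [ 0.5782 -0.0711  0.2014] s -0.2277 -0.2079 zmax 0.205
 rod extent -0.2838 0.1872
 white 772 [-0.0698 -0.0448  0.0155] [0.5479 0.0993 0.2018]
```

```bash
cat >> h.py <<'E'
YB=np.radians(9.7);UX=np.array([np.cos(YB),np.sin(YB),0]);UY=np.array([-np.sin(YB),np.cos(YB),0])
CAR={'A':(.4461,-.3765,np.radians(-5.2),.124),'B':(.5707,-.2983,0.,.124),'D':(.4363,-.2215,np.radians(1.8),.156)}
GRV={'out':np.array([.5157,.2852]),'in':np.array([.5302,.2018]),'R':np.array([.5746,-.055])}
DZ=.013
def fz():return np.array(get_state()['contact_force'])
def grasp(c):
    x,y,w,a=CAR[c];q=quat(w)
    ctrl.movep([x,y,a+.11],q);ctrl.movel([x,y,a+DZ],max_speed=.12);ctrl.pause(.15)
    f0=fz();ctrl.close_gripper(60);ctrl.movel([x,y,a+.07],max_speed=.1);ctrl.pause(.2)
    f1=fz();print('grasp',c,get_state()['width'],'f0',f0.round(2),'f1',f1.round(2));return f0,f1
def carry(g,apex,back=.085):
    p=GRV[g]-back*UX[:2];q=quat(YB)
    ctrl.movep([.46,-.2 if g!='R' else -.15,.385],q)
    ctrl.movep([*p,.385],q);ctrl.movel([*p,apex+DZ],max_speed=.15)
    ctrl.pause(.2);s=get_state();print('pre',s['tcp_pos'],np.array(s['contact_force']).round(2),'t',s['time'])
E
python3 - <<'E'
from h import *
D=np.load('pics/b1.npz');X=cloud(D['d'],D['C'])
for c,(x,y,w,a) in CAR.items():
    l=X-np.array([x,y,0]);lx=l[...,0]*np.cos(w)+l[...,1]*np.sin(w);ly=-l[...,0]*np.sin(w)+l[...,1]*np.cos(w)
    near=(abs(ly)<.03)&(abs(lx)<.04)
    for lo,hi in((-.09,-.05),(-.03,-.01)):
        m=near&(l[...,2]>a+lo+.005)&(l[...,2]<a+hi-.004);print(c,lo,hi,m.sum(),np.percentile(lx[m],[5,25,50,75,95]).round(3))
    print(ctrl.ik([x,y,a+.11],quat(w)) is not None,ctrl.ik([x,y,a+DZ],quat(w)) is not None)
for g,p in GRV.items():
    for b in(.085,0):
        for z in(.385,.265,.2): print(g,b,z,ctrl.ik([*(p-b*UX[:2]),z],quat(YB)) is not None,end=' ')
f=grasp('A');carry('out',.252)
im,d=vision.grab_frame('scene');cv2.imwrite('pics/s1.png',cv2.resize(im[80:320,130:450],(800,600)));look('p1')
E
```

```text
A -0.09 -0.05 51 [-0.027 -0.025 -0.023 -0.022 -0.022]
A -0.03 -0.01 92 [-0.026 -0.023  0.018  0.024  0.026]
True True
B -0.09 -0.05 36 [-0.027 -0.025 -0.024 -0.023 -0.022]
B -0.03 -0.01 106 [-0.026 -0.023  0.018  0.024  0.027]
True True
D -0.09 -0.05 61 [-0.026 -0.024 -0.022 -0.022 -0.022]
D -0.03 -0.01 92 [-0.026 -0.022  0.022  0.024  0.027]
True True
out 0.085 0.385 True out 0.085 0.265 True out 0.085 0.2 True out 0 0.385 True out 0 0.265 True out 0 0.2 True in 0.085 0.385 True in 0.085 0.265 True in 0.085 0.2 True in 0 0.385 True in 0 0.265 True in 0 0.2 True R 0.085 0.385 True R 0.085 0.265 True R 0.085 0.2 True R 0 0.385 True R 0 0.265 True R 0 0.2 True grasp A 0.010305564919449573 f0 [0.18 0.01 0.12] f1 [-0.2   0.21 -3.36]
pre [0.43217265 0.27123259 0.26572897] [ 0.16  0.72 -3.84] t 12.9167
```

View pics/s1.png

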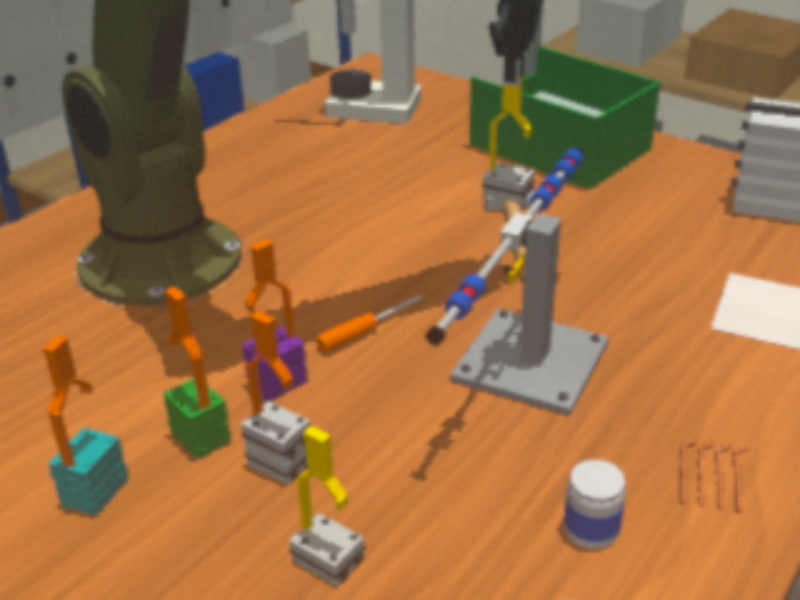

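The picture shows the yellow single A held at (510,180) behind the left arm, with the hook open towards the bar. The turquoise, green and purple look-alikes are untouched. I'll insert it now.

```bash
cat >> h.py <<'E'
def heldblock(n,apex,hb):
    D=np.load(f'pics/{n}.npz');X=cloud(D['d'],D['C']);t=np.array(get_state()['tcp_pos'])
    l=X-t;lx=l@UX;ly=l@UY;m=(abs(lx)<.045)&(abs(ly)<.04)&(abs(X[...,2]-(apex-hb))<.008)
    print('held block',m.sum(),[np.percentile(v[m],[2,98]).round(4) for v in(lx,ly)],X[m][:,2].mean() if m.any() else 0)
def insert(g,apex0,apexmin,weight,dy=0):
    p=GRV[g]+dy*UY[:2];z=apex0+DZ
    ctrl.movel([*p,z],max_speed=.07);ctrl.pause(.3);f0=fz()
    s=get_state();print('over',s['tcp_pos'],f0.round(2))
    first=None
    while True:
        near=first is not None
        z-=.0015 if near else .003
        if z-DZ<apexmin:print('depth limit');break
        ctrl.movel([*p,z],max_speed=.03);ctrl.pause(.03)
        f=fz();d=f-f0
        if not near and d[2]>.25:first=z-DZ
        if near or d[2]>.1:print(round(z-DZ,4),d.round(2))
        if d[2]>.97*weight:break
        if np.hypot(d[0],d[1])>8:print('side force');break
    print('contact at',first,'now',get_state()['tcp_pos'][2]-DZ,get_state()['time'])
E
python3 - <<'E'
from h import *
heldblock('p1',.252,.092)
insert('out',.252,.181,3.92)
E
```

```text
held block 2133 [array([-0.0274,  0.0298]), array([-0.0223,  0.0221])] 0.1600865647904108
over [0.51560424 0.28511897 0.26510201] [-0.93  0.28 -2.74]
0.192 [0.72 0.86 0.9 ]
0.1905 [-0.26 -1.04  1.41]
0.189 [-0.02 -1.28  2.46]
0.1875 [ 0.52 -0.64  2.7 ]
0.186 [-0.53 -0.66  1.78]
0.1845 [ 1.22 -1.56  2.48]
0.183 [ 0.25 -0.8   3.43]
0.1815 [ 0.08 -2.19  4.6 ]
contact at 0.19199999999999995 now 0.18148396176792206 22.3333
```

```bash
cat >> h.py <<'E'
def barfit(n):
    D=np.load(f'pics/{n}.npz');im,X=D['im'],cloud(D['d'],D['C']);b,g,r=[im[...,i].astype(int) for i in range(3)]
    reg=(X[...,2]>.15)&(X[...,2]<.24)&(abs((X-[.548,.0956,.19])@UX)<.03)
    m=reg&(((r>120)&(g<60)&(b<60))|((b>90)&(r<70)));P=X[m];s=(P-[.548,.0956,.19])@UY
    # sleeve-top height per 10 mm bin of blue
    bl=reg&(b>90)&(r<70);Q=X[bl];sq=(Q-[.548,.0956,.19])@UY
    S=[];Z=[]
    for k in np.arange(-.2,.25,.008):
        w=(sq>=k)&(sq<k+.008)
        if w.sum()>25:S.append(sq[w].mean());Z.append(np.percentile(Q[w,2],90))
    S,Z=np.array(S),np.array(Z);c=np.polyfit(S,Z,1);print('tilt',c[0].round(4),'z axis at pivot',(c[1]-.013).round(4),'n',len(S),S.min().round(3),S.max().round(3))
    k,lab,st,ce=cv2.connectedComponentsWithStats((reg&(r>120)&(g<60)&(b<60)).astype(np.uint8))
    print(' red at',[((np.median(X[lab==i],0)-[.548,.0956,.19])@UY).round(4) for i in range(1,k) if st[i,4]>15])
    return c[0]
E
python3 - <<'E'
from h import *
ctrl.pause(.3);print(fz().round(2))
barfit('b1');look('i1');barfit('i1')
im,d=vision.grab_frame('scene');cv2.imwrite('pics/s2.png',np.vstack([cv2.resize(im[100:200,290:450],(640,400)),cv2.imread('pics/i1.png')[:200]]))
E
```

```text
[-0.55 -0.76 -0.03]
tilt 0.0002 z axis at pivot 0.1899 n 18 -0.177 0.217
 red at [np.float64(-0.1524), np.float64(0.1928), np.float64(0.1085)]
tilt -0.096 z axis at pivot 0.1898 n 12 0.084 0.217
 red at [np.float64(0.1061), np.float64(0.1843)]
```

View pics/s2.png

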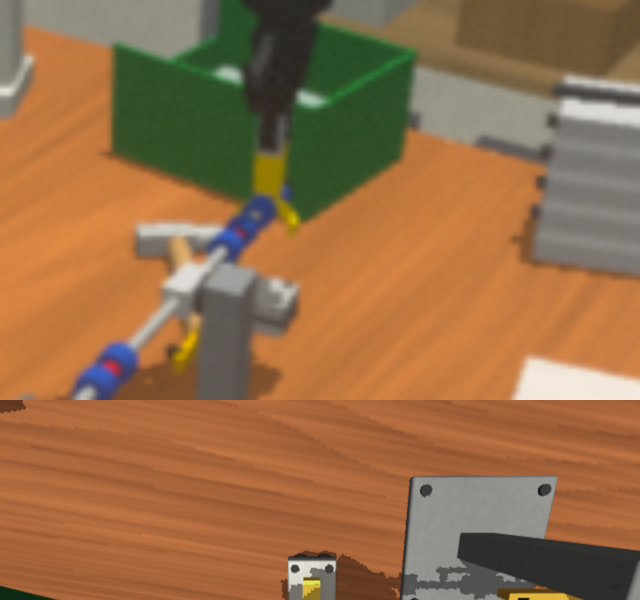

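The hook is down in the groove: apex 9.9 mm above the axis there. The bar is at -0.096, slightly over-pressed, so I'll ease up 2.5 mm, release and look.

```bash
cat >> h.py <<'E'
def release(n,dz):
    t=np.array(get_state()['tcp_pos'])
    if dz:ctrl.movel([t[0],t[1],t[2]+dz],max_speed=.02)
    ctrl.pause(.3);ctrl.ungrasp();ctrl.pause(.2)
    t=np.array(get_state()['tcp_pos']);ctrl.movel([t[0],t[1],t[2]+.11],max_speed=.15);print('released',get_state()['time'])
E
python3 - <<'E'
from h import *
look('i1b');release('A',.0023)
ctrl.movep([.47,.09,.40],quat(.17));look('b3');barfit('b3')
f=grasp('D');look('b4');print(get_state()['time'])
carry('R',.264);look('p2');heldblock('p2',.264,.092);barfit('p2')
E
```

```text
released 25.15
tilt -0.0814 z axis at pivot 0.1901 n 15 -0.172 0.179
 red at [np.float64(0.1087), np.float64(-0.1511)]
grasp D 0.009798278951555958 f0 [-0.55 -1.    0.43] f1 [-0.07 -0.31 -7.63]
30.1167
pre [ 0.49120069 -0.06924757  0.27772715] [-0.42  0.03 -7.21] t 32.3583
held block 2158 [array([-0.0221,  0.0354]), array([-0.0233,  0.021 ])] 0.17026233901615145
tilt -0.0822 z axis at pivot 0.1898 n 10 -0.177 0.097
 red at [np.float64(-0.1504)]
```

View pics/b3.png

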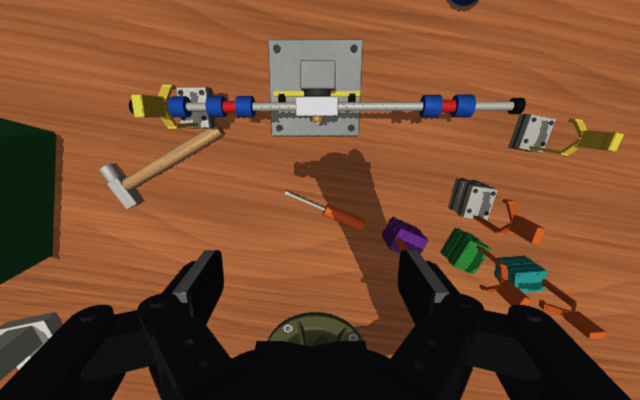

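The view shows single A hanging in the outer left groove at (180,105). The bar rests at -0.082, as predicted, and nothing else is disturbed. The double is gripped with about 3° of pitch and a 1 mm offset in y, which I'll compensate.

```bash
sed -i 's/def insert(g,apex0,apexmin,weight,dy=0):/def insert(g,apex0,apexmin,weight,dy=0,fast=None):/; s/^    first=None$/    first=None\n    if fast:z=fast+DZ;ctrl.movel([*p,z],max_speed=.06)/' h.py
python3 - <<'E'
from h import *
insert('R',.264,.193,7.85,dy=.002,fast=.219)
ctrl.pause(.3);print(fz());look('i2');barfit('i2')
E
```

```text
over [ 0.57416475 -0.05317049  0.2770957 ] [-0.24  1.12 -8.08]
0.213 [-1.14 -1.55  1.88]
0.2115 [-0.24 -1.5   1.82]
0.21 [-1.4  -2.97  3.21]
0.2085 [-0.74 -1.53  3.93]
0.207 [-0.81 -2.32  4.94]
0.2055 [-0.28 -2.56  4.85]
0.204 [-2.63 -3.35  5.53]
0.2025 [-1.45 -2.68  5.67]
0.201 [-1.86 -4.52  7.24]
0.1995 [-1.41 -3.21  7.  ]
0.198 [-1.86 -2.97  7.82]
contact at 0.213 now 0.19804200204650035 38.375
[-1.25227139 -2.41309595 -0.95796808]
tilt 0.0291 z axis at pivot 0.1884 n 6 -0.178 -0.126
 red at [np.float64(-0.1519), np.float64(-0.1589)]
```

Run:
```python
from h import *
im,d=vision.grab_frame('scene');i=vision.camera_info('scene');np.save('pics/s3d.npy',d)
M,R,t=[np.array(i[k]) for k in('mtx','R','t')]
v,u=np.mgrid[:400,:640];P=np.stack([(u-M[0,2])/M[0,0]*d,(v-M[1,2])/M[1,1]*d,d],-1);X=(P-t)@R
b,g,r=[im[...,k].astype(int) for k in range(3)]
reg=(X[...,2]>.15)&(X[...,2]<.24)&(abs((X-[.548,.0956,.19])@UX)<.03)
m=reg&(b>90)&(r<80);Q=X[m];s=(Q-[.548,.0956,.19])@UY
for lo,hi in((-.19,-.155),(-.15,-.115),(.07,.105),(.11,.15),(.15,.23)):
    w=(s>lo)&(s<hi)
    if w.sum():print(lo,w.sum(),s[w].mean().round(4),np.percentile(Q[w,2],[50,90,97]).round(4))
a=np.load('pics/i2.npz')['im'];k,=[cv2.resize(im[160:235,280:370],(720,600),interpolation=cv2.INTER_CUBIC)]
cv2.imwrite('pics/s3.png',np.hstack([cv2.resize(k,(480,400)),cv2.resize(a[60:240,220:400],(320,320)).copy() if 0 else cv2.resize(a[60:260,240:400],(320,400))]))
```

```text
-0.19 54 -0.176 [0.191  0.195  0.1954]
-0.15 5 -0.1355 [0.1899 0.1917 0.192 ]
0.07 33 0.083 [0.2008 0.2044 0.2057]
0.11 26 0.1205 [0.2041 0.207  0.2082]
0.15 41 0.1705 [0.2038 0.2079 0.2092]
```

View pics/s3.png

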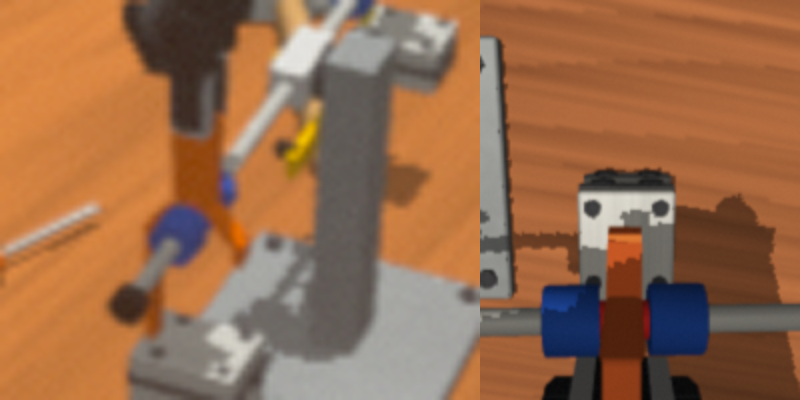

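The crop shows the orange hook between the blue sleeves with red visible on both sides, so it is seated. The bar is at about +0.037. I'll lower another 2 mm towards the expected +0.049, then release and fetch single B.

Run:
```python
from h import *
release('D',-.0018)
ctrl.movep([.44,.03,.40],quat(.17));look('b5');barfit('b5')
f=grasp('B')
carry('in',.257);look('p3');heldblock('p3',.257,.092);barfit('p3')
```

```text
released 41.125
tilt 0.0462 z axis at pivot 0.19 n 14 -0.178 0.179
 red at [np.float64(0.1081)]
grasp B 0.010291613772580348 f0 [ 0.66 -0.08  0.05] f1 [ 0.04  0.31 -3.99]
pre [0.44667191 0.18780249 0.27069198] [-0.49 -0.48 -4.2 ] t 49.5833
held block 2161 [array([-0.0273,  0.0304]), array([-0.0223,  0.0221])] 0.16525772861715632
tilt 0.046 z axis at pivot 0.1899 n 12 -0.139 0.179
 red at [np.float64(0.1068), np.float64(0.1853)]
```

View pics/b5.png

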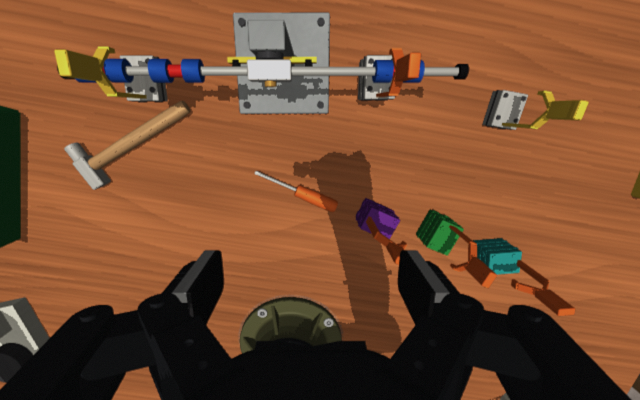

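Both carriages hang and the bar is at +0.046. Next is single B into the inner groove.

Run:
```python
from h import *
insert('in',.257,.1992,3.92,dy=.0,fast=.211)
ctrl.pause(.2);print(fz());look('i3');barfit('i3')
im,d=vision.grab_frame('scene')
a=np.load('pics/i3.npz')['im']
cv2.imwrite('pics/s4.png',np.hstack([cv2.resize(im[120:235,280:418],(480,400)),cv2.resize(a[60:260,240:400],(320,400))]));print(get_state()['time'])
```

```text
over [0.53013948 0.20169663 0.27010185] [-0.04 -0.29 -3.28]
0.205 [-0.98  0.09  2.16]
0.2035 [-0.87  0.12  1.38]
0.202 [-1.43 -0.14  1.52]
0.2005 [-1.65  0.65  2.73]
depth limit
contact at 0.205 now 0.20058354554507726 53.6333
[-1.70720846  0.02382115 -0.24589043]
tilt -0.0022 z axis at pivot 0.1907 n 12 0.084 0.217
 red at [np.float64(0.1), np.float64(0.186)]
53.9333
```

View pics/s4.png

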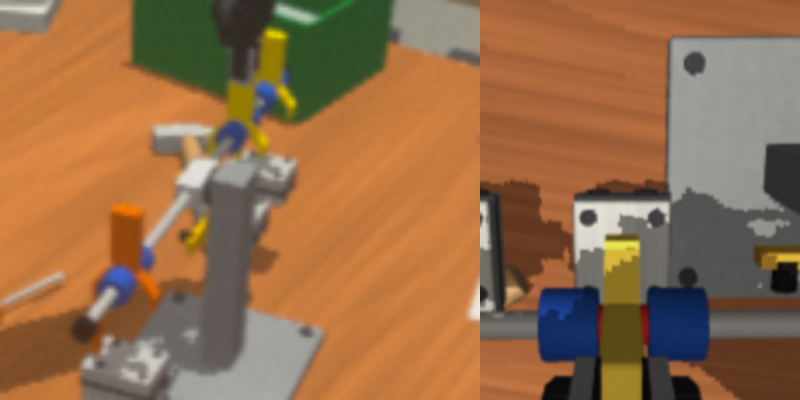

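The crop shows the hook centred between the sleeves with red on both sides, apex 10 mm above the axis, and the bar level at -0.002. I'll release, retreat, check and hand in.

Run:
```python
from h import *
release('B',0)
ctrl.movep([.44,.06,.42],quat(.17));ctrl.pause(1.5);look('f1');a=barfit('f1');ctrl.pause(.7);look('f2');b=barfit('f2')
D=np.load('pics/f2.npz');X=cloud(D['d'],D['C'])
for g,p in GRV.items():
    l=X-np.array([*p,0]);m=(abs(l@UX)<.03)&(abs(l@UY)<.02)&(X[...,2]>.225)
    print(g,m.sum(),np.nanmax(X[m][:,2]).round(4),'expect',.25 if g!='x' else 0)
print(get_state()['time'])
```

```text
released 56.0333
tilt 0.0029 z axis at pivot 0.1901 n 11 -0.178 0.179
 red at []
tilt 0.0029 z axis at pivot 0.19 n 11 -0.178 0.179
 red at []
out 574 0.2528 expect 0.25
in 441 0.2518 expect 0.25
R 442 0.2518 expect 0.25
59.1333
```

View pics/f2.png

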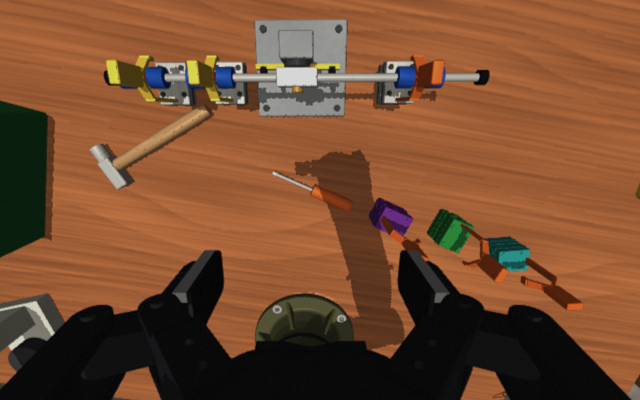

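All three carriages hang, and the bar is steady at +0.003 rad.

```bash
python3 -c "
from station import ticket;print(ticket.close_job())"
```

```text
the job is handed in; nothing more can be done
None
```

All three carriages hang in their grooves and the job was handed in at about 59 s. The order was single A in the outer left groove, the double in the right groove, then single B in the inner left groove.

- **Final checks:** The bar stood at +0.003 rad in two pictures taken 0.7 s apart. The tops of all three grip tabs were at about 0.252 m, which fits hooks seated in the grooves.
- **Bar tilt on the way:** The readings I took were -0.096 while A was still held (slightly over-pressed, so I eased up before release), -0.082 after A, +0.046 after the double, and level after B. I did not read the tilt continuously.
- **Bystanders:** The mallet and screwdriver look undisturbed in the pictures. The can is out of view in the last one; it was not approached. I did not measure any of them at the end.
- **What disagreed:** The wrist force was noisy by about 0.5–1 N, so B was stopped by depth and A was corrected after the force stop. I used the camera tilt and pictures of the grooves to decide when to release. The double sat 3–4 mm lower and about 3° pitched in the grip, but it still seated properly.

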